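# Push a new vent filter home in the water tank's push-fit socket

## Robot

A 6-joint arm with a two-finger parallel gripper is mounted at the origin on the work surface. World frame = base frame: x ahead of the robot, y to its left, z up, the work surface at z = 0. Lengths are in m, angles in rad, forces in N, time in s.
With the tool pointing down it reaches from about 0.35 to 0.975 m from the base axis. Payload 4.9 kg.
Tool frame: the origin (TCP) lies midway between the tips of the shut fingers; the grasp point (between the pads) lies r.hold_point_z behind it (r.hold_point_z is the distance from the TCP to the grasp point, in m); y points along the fingers, z is the direction in which the jaws open and shut, and the axes are right-handed (so a half turn about y gives the same grasp; the last joint's range is limited). The gripper opens to 85 mm and grips with 20 to 120 N. Pads are 22 mm wide; open, the fingers measure 114 mm over their backs; the gripper's body (76 mm by 85 mm) begins 54 mm behind the grasp point. The pads swing forward as they close: fully open they stand 13 mm farther back than shut.
Start: joints at [1.077, 0.053, 1.613, -0, 1.476, -0.119], TCP at [0.229, 0.582, 0.231] pointing down, gripper open.
Joint ranges: [-3.01, 3.01], [-1.01, 2.22], [0.06, 2.58], [-1.02, 4.17], [0.09, 2.62], [-3.14, 3.14]. Speed limits (rad/s): [2.57, 2.57, 3.14, 3.14, 3.14, 3.14].

## Interface

Orientations are given as a rotation vector (axis times angle).
In Python, from bench import r, viewer gives the robot as it stands.
- The arm moves only by the tool send_rows, never from a script. Its argument "motion" is a list of rows, each a list of 7 numbers: the turn, a rotation vector about the tool's x, y, z in rad, then the shift along the tool's x, y, z in m, then the closure, from 0 (fully open) to 1 (shut). In form: [[ax, ay, az, x, y, z, claw], ...]. A call has 1 to 5 rows; each row shifts and turns the pose as measured when the row begins, along the tool's axes as they then stand; what a row does not reach is not made up. A row lasts 1/12 s, in which the tool goes at most 41.7 mm and 7.16 degrees, less where a joint would pass 70% of its speed; a pose out of reach is approached as far as the arm can. A call with a gripper value outside its range is refused whole. The fingers move at their own pace and stop on an object; the grip force is fixed at half the most. Time passes only in rows, so rows that do not move let the fingers close. It gives the time, the measured TCP pose, the force and the opening at its end, in the units of the state.
- r.get_state(): the state, without advancing time (a new reading comes with each control period).
- viewer.get_image(name): name is "scene" or "top" or "wrist"; returns a dict with "image" (400x640x3 uint8, blue, green, red), "K" (3x3 intrinsics, pixels), "T" (4x4, takes a point from camera to world coordinates); the wrist camera has in their place "T_tool_cam" (4x4, takes a point from camera to tool coordinates, whose origin is the TCP and whose axes are the tool frame's). Camera axes: x right, y up, looking along -z (the intrinsics and any distortion apply to the point x, -y, -z); pixel columns grow to the right and rows downward; lengths in m; the calibration is good to about 2 mm. A picture is of the moment at which its call begins: read the wrist's pose just before it. There is no depth.
- r.sign_off(): hands the job in, once; it reports no verdict.
The state is a dict: "t": time; "joint_pos": joint angles; "joint_velocities": joint speeds; "joint_efforts": joint torques, N m; "eef_pos": TCP position; "tool_rot": TCP orientation; "contact_force": force on the tool from outside, world axes, zero at the start; "wrist_torque": the same for the moment, N m; "grip_width": finger opening in m.
Only numpy, scipy, OpenCV 4.12 (cv2) and the standard library are available. Lean on these libraries where they do the work, as an engineer would, in place of code of your own. Each camera call takes 0.05 s, during which the arm holds its last target.

## Task

Fit the new vent filter to the purified-water tank: take the tall capsule filter out of the rack and push its tube straight down into the open push-fit socket on the tank's lid, past the seal until it bottoms, pressing firmly but never so hard that the socket's rubber mounting is strained. Then, still holding it, give it a light tug upward to check that the collet grips, and let go, leaving the filter fully home and everything else where it was.

Things in the scene. Friction and masses are not known exactly. Their poses are not given: they have to be found in the camera images.
- filter_center (a point): Centre of the new vent filter's capsule, half-way up the part to grip. Upright white ribbed round capsule with grey end caps, 46 mm wide, 58 mm tall, about 70 g, standing in one of the rack's three places (which one varies). A smooth rigid 12 mm tube, 52 mm long, runs straight down from its underside. z axis up, along the tube.
- tube_end (a point): Free lower end of the filter's tube, on its axis, 81 mm below filter_center. The last 6 mm taper to about 10 mm.
- rack: Fixed steel rack, 76 mm (x) by 278 mm (y), 58 mm high; three 15 mm holes in a row along its y axis, 90 mm apart, the middle one at its centre. Origin: centre of the underside. The filter hangs tube down in a hole, its capsule resting on the rack's top, tube end 6 mm above the counter. The other two holes hold the disc filter and the stopper.
- tank: Fixed white purified-water tank, 180 mm (x) by 240 mm (y), lid 100 mm high. Origin: centre of the underside. The push-fit socket stands in the middle of the lid; a flat grey filler cap and a small level sensor, under 30 mm tall, stand nearer its far corners.
- socket_mouth (a point): Centre of the socket's open mouth, 26 mm above the middle of the tank's lid; z axis up. White hexagon fitting with a grey collet ring 23 mm wide; bore 14 mm, flared to 18 mm at the mouth. The hard tube stop inside cannot be seen: it lies anywhere from 26 to 44 mm below the mouth. The tube is home only hard on this stop. The mouth moves with the rubber mounting.
- seal (a point): The rubber seal inside the socket, 14.5 mm below the mouth. The tube meets the collet's jaws 5 mm down (4 to 9 N to push on), the seal 13 to 20 mm down (8 to 15 N in all), then slides at 4 to 12 N past a light valve to the stop. A steady push of 16 to 18 N always brings it home. The collet then holds it against a light upward pull (up to 10 N).
- grommet (a joint): How far the socket has sunk in its soft rubber mounting in the lid, in m: 0 at rest, positive pushed down, negative pulled up; springs back. It gives 1 mm for every 6 N. The rubber is strained when pushed down over 3.3 mm (20 N) or pulled up over 2.5 mm (15 N). A light tug of 4 to 8 N lifts it about 0.7 to 1.3 mm.
- poppet (a joint): Small self-closing valve at the bottom of the socket, in m: 0 shut, 0.005 when the tube is hard on the stop and holds it fully open. It moves only over the last 5 mm of the tube's way and needs under 1 N.
- disc: Bystander in the rack: a flat round white disc filter, 54 mm in diameter, on a thin 8 mm stem; 87 mm tall overall, origin at the stem's lower end. Leave alone.
- stopper: Bystander in the rack: a steel stopper with a black T-bar handle 44 mm long and 10 mm stem; 92 mm tall overall, origin at the stem's lower end. Leave alone.
- water: Bystander: clear water bottle, 76 mm wide, 190 mm tall, beyond the rack.
- dish: Bystander: steel bowl 110 mm wide, 45 mm tall, at the far side.
- cap: Bystander: the socket's old grey blanking cap, 28 mm wide, 26 mm tall, near the robot.
- tweezers: Bystander: steel tweezers 130 mm long, lying near the robot.
Mind the look-alikes: they are no part of the job. What is shaped like the part that bears filter_center but pink is not meant.

How it is judged:
By the outcome, as a careful person would: the job done as asked, in the order asked, and still so for the second after the job is handed in, with the robot touching nothing.
It also fails if it takes over 51 s, if anything falls off the work surface, if the arm or the gripper's body presses on something with over 40 N, if the wrist force passes 120 N, or if a joint passes its speed limit or range.

## Working session

There is one attempt and no reset: what is moved stays moved. The work goes in short steps, Python scripts to look and compute and a tool call to move; the robot and the scene stay as the last step left them, time stands still between calls to the robot, and variables do not carry over. Pictures are saved under pics/ and viewed, and the job is handed in when it is done.

Besides the shell and the picture viewer there is one more tool, called after "Request:" in YAML: its name, and indented under it one key for each argument. send_rows: Moves the arm, as the interface text tells. Its arguments: {"type":"object","properties":{"motion":{"type":"array"}},"required":["motion"]}

```bash
ls; mkdir -p pics
python3 - <<'E'
from bench import r, viewer
import cv2,numpy as np
s=r.get_state(); print(s, r.hold_point_z)
for n in ("scene","top","wrist"):
    d=viewer.get_image(n); cv2.imwrite(f"pics/{n}0.png",d["image"]); print(n,d["K"],d.get("T",d.get("T_tool_cam")),[k for k in d])
E
```

```text
pics
{'t': 0.0, 'joint_pos': array([ 1.07699446e+00,  5.33548077e-02,  1.61429597e+00, -9.54825392e-06,
        1.47603460e+00, -1.19007202e-01]), 'joint_velocities': array([ 6.32605485e-04, -1.43534416e-03, -2.40258063e-03,  4.15964654e-04,
        8.91384740e-06, -4.18683739e-04]), 'joint_efforts': array([-9.59396784e-04, -3.93675506e+01, -3.70180464e+01, -2.05807919e-04,
        7.04025166e-03,  2.32496791e-05]), 'eef_pos': array([0.22850465, 0.58104972, 0.23006313]), 'tool_rot': array([-1.55272431,  0.29462239, -0.29364011]), 'contact_force': array([ 0.92723231, -0.17735433, -0.37826939]), 'wrist_torque': array([-0.00098798, -0.03681282,  0.01890169]), 'grip_width': 0.08538738059589106} 0.0187
scene [[438.93228129   0.         318.40056812]
 [  0.         438.93228129 191.93320905]
 [  0.           0.           1.        ]] [[-0.82740465 -0.401416    0.39276805  0.92112472]
 [ 0.56135921 -0.57039884  0.5996007   0.60999384]
 [-0.01665487  0.71659636  0.69728923  0.7356487 ]
 [ 0.          0.          0.          1.        ]] ['image', 'K', 'T']
top [[407.4384619    0.         316.96992161]
 [  0.         407.4384619  199.35893296]
 [  0.           0.           1.        ]] [[ 0.02585527  0.98065224 -0.19404302  0.4041556 ]
 [-0.99958143  0.02284113 -0.01775506  0.06052381]
 [-0.01297938  0.19442086  0.98083233  0.93274392]
 [ 0.          0.          0.          1.        ]] ['image', 'K', 'T']
wrist [[351.48666659   0.         317.08467052]
 [  0.         351.48666659 203.17927459]
 [  0.           0.           1.        ]] [[-1.85561376e-04 -9.66095600e-01 -2.58184542e-01 -6.50416168e-02]
 [ 8.36686108e-04  2.58184306e-01 -9.66095318e-01 -1.42508472e-01]
 [ 9.99999633e-01 -3.95289396e-04  7.60409732e-04 -1.52834700e-03]
 [ 0.00000000e+00  0.00000000e+00  0.00000000e+00  1.00000000e+00]] ['image', 'K', 'T_tool_cam']
```

View pics/scene0.png

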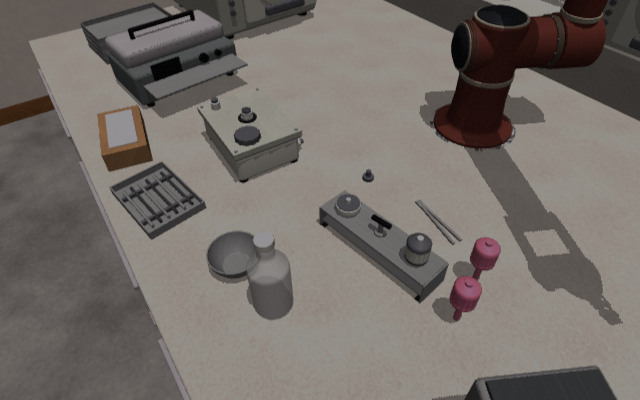

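View pics/top0.png

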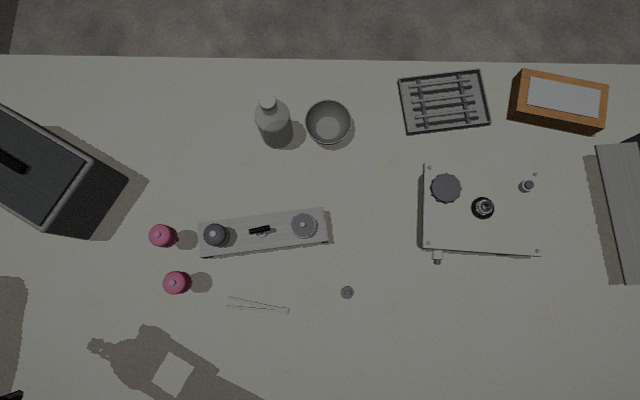

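View pics/wrist0.png

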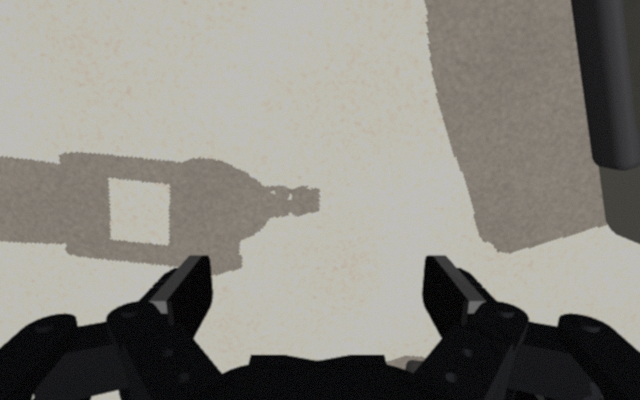

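Top view: the filter is at (215,234), the left end of the rack. The socket is at (484,208), and the pink decoys are off the rack. I'll zoom in and triangulate.

```bash
cat > h.py <<'E'
import numpy as np, cv2
from scipy.spatial.transform import Rotation as R
from bench import r, viewer
def tool():
    s=r.get_state(); T=np.eye(4); T[:3,:3]=R.from_rotvec(s["tool_rot"]).as_matrix(); T[:3,3]=s["eef_pos"]; return s,T
def grab(n):
    s,T=tool(); d=viewer.get_image(n)
    return d["image"],d["K"],(T@d["T_tool_cam"] if n=="wrist" else d["T"])
def ray(K,T,u,v):
    d=np.array([(u-K[0,2])/K[0,0],-(v-K[1,2])/K[1,1],-1.]); d=T[:3,:3]@d; return T[:3,3],d/np.linalg.norm(d)
def plane(K,T,u,v,z):
    o,d=ray(K,T,u,v); return o+d*(z-o[2])/d[2]
def tri(r1,r2):
    (a,u),(b,v)=r1,r2; t=np.linalg.lstsq(np.c_[u,-v],b-a,rcond=None)[0]
    p,q=a+u*t[0],b+v*t[1]; return (p+q)/2,np.linalg.norm(p-q)
def proj(K,T,p):
    q=np.linalg.inv(T)@np.r_[p,1]; return K[0,0]*q[0]/-q[2]+K[0,2], -K[1,1]*q[1]/-q[2]+K[1,2]
def crop(im,u0,v0,w,h,f,name):
    c=im[v0:v0+h,u0:u0+w].astype(float)**.6*255**.4
    cv2.imwrite(name,cv2.resize(c.clip(0,255).astype(np.uint8),None,fx=f,fy=f,interpolation=cv2.INTER_CUBIC))
E
python3 - <<'E'
from h import *
_,T=tool(); print(T.round(3))
a,Ka,Ta=grab("top"); b,Kb,Tb=grab("scene")
crop(a,190,200,150,70,5,"pics/t_rack.png"); crop(a,415,155,130,110,5,"pics/t_tank.png")
crop(b,310,185,145,115,5,"pics/s_rack.png"); crop(b,190,85,120,100,5,"pics/s_tank.png")
print(tri(ray(Ka,Ta,215,233),ray(Kb,Tb,418,237)))
print(tri(ray(Ka,Ta,484,207),ray(Kb,Tb,246,110)))
E
```

```text
[[ 0.931 -0.001  0.366  0.229]
 [-0.366 -0.001  0.931  0.581]
 [-0.    -1.    -0.002  0.23 ]
 [ 0.     0.     0.     1.   ]]
(array([0.49116742, 0.27935478, 0.11729562]), np.float64(0.0013735568372023972))
(array([ 0.55796024, -0.26197324,  0.12220326]), np.float64(0.0031679807194984204))
```

View pics/t_rack.png

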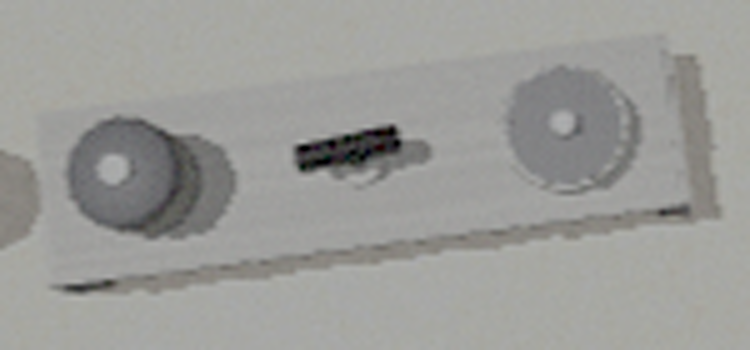

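View pics/t_tank.png

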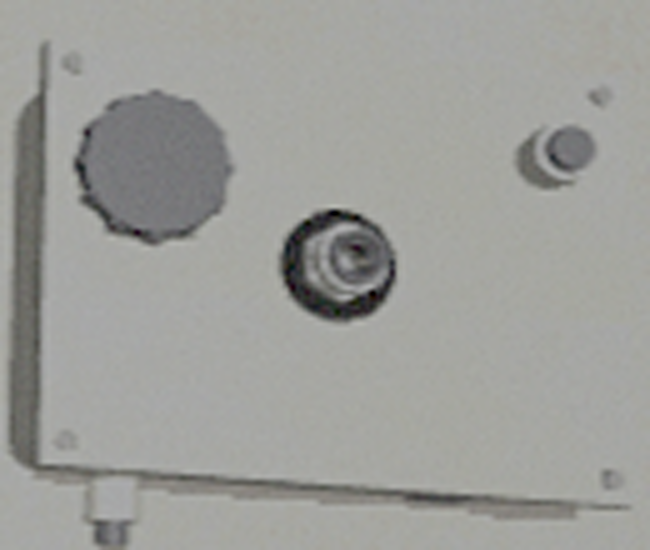

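View pics/s_rack.png

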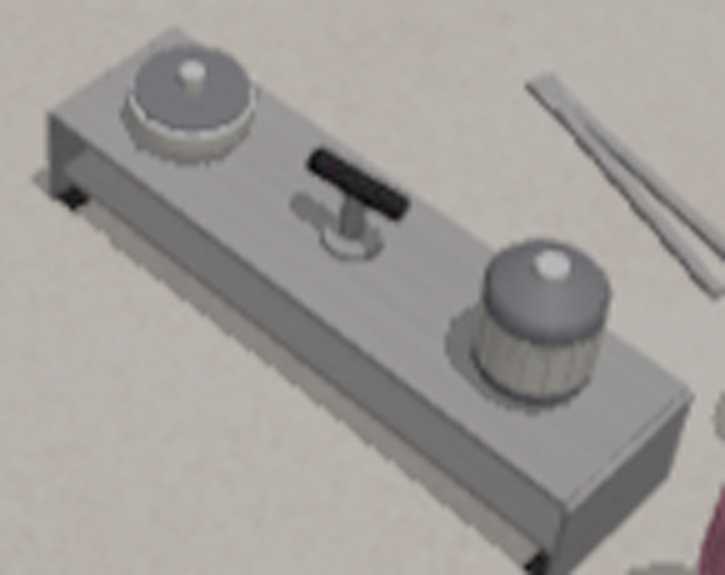

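View pics/s_tank.png

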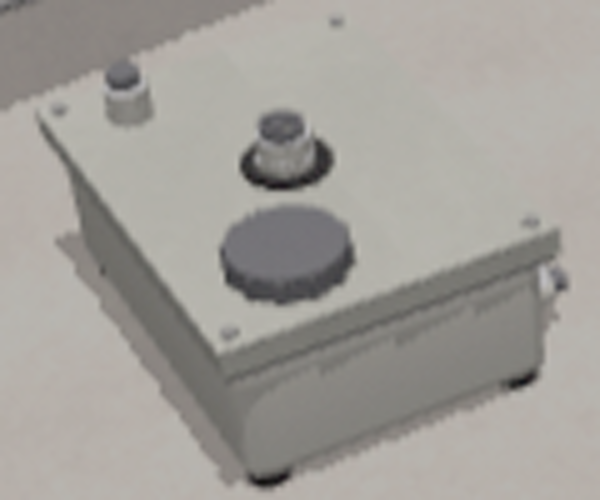

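Run:
```python
from h import *
a,Ka,Ta=grab("top"); b,Kb,Tb=grab("scene")
print("nub",tri(ray(Ka,Ta,212.4,233.4),ray(Kb,Tb,420.2,237.3)))
t=(486,205.3);s=(246.3,109.6)
print("mouth",tri(ray(Ka,Ta,*t),ray(Kb,Tb,*s)),plane(Ka,Ta,*t,.126),plane(Kb,Tb,*s,.126))
# rack direction: top edge corners in top img, z=.058
c=[plane(Ka,Ta,190+u/5,200+v/5,.058) for u,v in((38,113),(665,35),(690,205),(55,282))]
print(np.round(c,3), [np.linalg.norm(c[i]-c[(i+1)%4]) for i in range(4)])
print("rack ctr",np.mean(c,0)); d=c[0]-c[1]; d=d/np.linalg.norm(d); print(np.mean(c,0)+.09*d, np.degrees(np.arctan2(d[1],d[0])))
# tank corners z=.1
c=[plane(Ka,Ta,415+u/5,155+v/5,.1) for u,v in((72,63),(600,96),(612,478),(65,440))]; print("screws",np.round(c,3),np.mean(c,0)); d=c[0]-c[1];print(np.degrees(np.arctan2(d[1],d[0])))
```

```text
nub (array([0.49009058, 0.28367932, 0.1199325 ]), np.float64(0.0009757154382462162))
mouth (array([ 0.55899818, -0.26352449,  0.12398062]), np.float64(0.002245167918539644)) [ 0.55951699 -0.2635147   0.126     ] [ 0.55961349 -0.25941882  0.126     ]
[[0.52  0.334 0.058]
 [0.561 0.063 0.058]
 [0.487 0.05  0.058]
 [0.447 0.321 0.058]] [np.float64(0.27461864320262724), np.float64(0.07482838346101142), np.float64(0.2735237404812738), np.float64(0.07375072672581465)]
rack ctr [0.50354225 0.19211643 0.058     ]
[0.49016129 0.28111614 0.058     ] 98.55028081034129
screws [[ 0.643 -0.16   0.1  ]
 [ 0.633 -0.38   0.1  ]
 [ 0.474 -0.372  0.1  ]
 [ 0.484 -0.152  0.1  ]] [ 0.55836832 -0.26595971  0.1       ]
87.54493982124228
```

Request:
send_rows:
  motion:
    - [0,0.12,0,0.0355,0,-0.0183,0]
    - [0,0.12,0,0.0376,0,-0.0137,0]
    - [0,0.12,0,0.039,0,-0.009,0]
    - [0,0.12,0,0.0398,0,-0.004,0]
    - [0,0.12,0,0.04,0,0.001,0]

```text
t: 0.77
eef_pos: [0.3602, 0.4321, 0.2304]
tool_rot: [-1.429, 0.771, -0.767]
contact_force: [0.8, 0.1, 0.2]
grip_width: 0.0853
```

```bash
cat > go.py <<'E'
# python3 go.py x y z jaw_az : print remaining turn/shift in current tool axes
from h import *
import sys
x,y,z,az=map(float,sys.argv[1:5])
s,T=tool(); a=np.radians(az)
G=np.array([[np.sin(a),0,np.cos(a)],[-np.cos(a),0,np.sin(a)],[0,-1,0]])
print("t",round(s["t"],2),"pos",s["eef_pos"].round(4),"F",s["contact_force"].round(2),"w",round(s["grip_width"],4),"jaw",np.degrees(np.arctan2(T[1,2],T[0,2])).round(2))
print("turn",R.from_matrix(T[:3,:3].T@G).as_rotvec().round(4),"shift",(T[:3,:3].T@(np.array([x,y,z])-T[:3,3])).round(4))
E
python3 go.py .49 .282 .23 8.5
```

```text
t 0.77 pos [0.3602 0.4321 0.2304] F [0.76 0.08 0.17] w 0.0853 jaw 33.48
turn [ 0.0005  0.4359 -0.0026] shift [ 1.968e-01 -1.000e-04  2.550e-02]
```

Request:
send_rows:
  motion:
    - [0,0.11,0,0.0397,0,0.0052,0]
    - [0,0.11,0,0.0389,0,0.0095,0]
    - [0,0.11,0,0.0376,0,0.0137,0]
    - [0,0.106,0,0.0358,0,0.0177,0]
    - [0,0,0,0.0337,0,0.0215,0]

```text
t: 1.18
eef_pos: [0.4939, 0.2718, 0.231]
tool_rot: [-1.261, 1.119, -1.116]
contact_force: [0.1, 0.5, 0.2]
grip_width: 0.0854
```

```bash
python3 go.py .49 .282 .23 8.5
python3 - <<'E'
from h import *
im,K,T=grab("wrist"); cv2.imwrite("pics/w1.png",im); print(T.round(3)); print(proj(K,T,np.array([.49,.282,.12])))
E
```

```text
t 1.18 pos [0.4939 0.2718 0.231 ] F [0.05 0.53 0.25] w 0.0854 jaw 7.03
turn [-0.0018 -0.0257 -0.0037] shift [-0.0106  0.001  -0.0026]
[[ 0.992 -0.118 -0.033  0.485]
 [ 0.123  0.96   0.253  0.334]
 [ 0.002 -0.255  0.967  0.374]
 [ 0.     0.     0.     1.   ]]
(np.float64(314.2521237414769), np.float64(184.3355236328834))
```

View pics/w1.png

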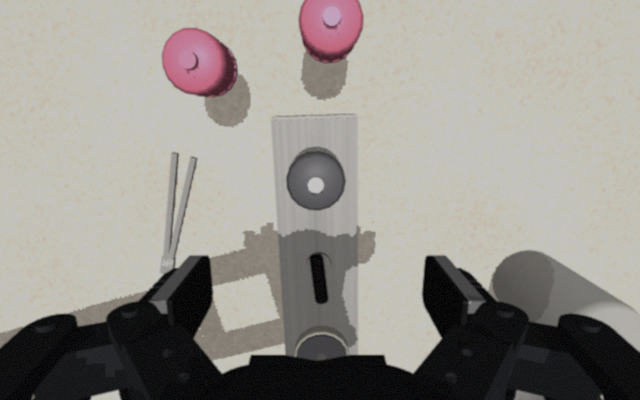

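Run:
```python
from h import *
im,K,T=grab("wrist"); a,Ka,Ta=grab("top")
g=im[150:215,280:350].astype(int).min(2); m=(g>190).astype(np.uint8)
n,l,st,ce=cv2.connectedComponentsWithStats(m); print(st,ce+[280,150])
k=[i for i in range(1,n) if 100<st[i][4]<400]
for zz in(.117,.121): print(plane(K,T,315.5,185,zz))
print(tri(ray(K,T,315.5,185),ray(Ka,Ta,212.4,233.4)))
for p in((210,0),):pass
# capsule silhouettes at rim, wrist: top cap circle centre approx
hsv=cv2.cvtColor(im,cv2.COLOR_BGR2HSV); 
print("bottle",plane(Ka,Ta,275,125,.07))
```

```text
[[   0    0   70   65 4402]
 [  24   19   14   15  148]] [[314.6540209  182.19968196]
 [309.91891892 176.06081081]]
[0.49576903 0.27497072 0.117     ]
[0.49566606 0.27582236 0.121     ]
(array([0.49216196, 0.27908442, 0.13366798]), np.float64(0.006443537910586532))
bottle [0.74262456 0.17466196 0.07      ]
```

```bash
cat > nub.py <<'E'
from h import *
im,K,T=grab("wrist"); a,Ka,Ta=grab("top"); s,T2=tool()
print(s["eef_pos"], np.abs(s["joint_velocities"]).max())
g=im[140:215,270:350].astype(int).min(2); m=(g>190).astype(np.uint8)
n,l,st,ce=cv2.connectedComponentsWithStats(m); c=ce[1]+[270,140]; print(st[1:],c)
for zz in(.116,.12): print(plane(K,T,*c,zz))
print(tri(ray(K,T,*c),ray(Ka,Ta,212.4,233.4)))
E
python3 nub.py
```

```text
[0.49272655 0.2737083  0.2306666 ] 0.03068321517184107
[[  0  12   1   1   1]
 [  1  32   1   1   1]
 [  0  37   2   6  10]
 [ 38  38  14  14 144]
 [  2  45   1   1   1]
 [  0  47   4   5  10]
 [  2  55   1   1   1]
 [  0  57   2   2   3]
 [  2  67   1   1   1]
 [  0  69   2   4   7]] [270. 152.]
[0.45559995 0.30077401 0.116     ]
[0.45606889 0.3012905  0.12      ]
(array([0.4733425 , 0.29229426, 0.1221775 ]), np.float64(0.038733815386652076))
```

Request:
send_rows:
  motion:
    - [0,0,0,0,0,0,0]
    - [0,0,0,0,0,0,0]
    - [0,0,0,0,0,0,0]

```text
t: 1.68
eef_pos: [0.4903, 0.2769, 0.2306]
tool_rot: [-1.265, 1.114, -1.108]
contact_force: [0.1, 0.1, 0.1]
grip_width: 0.0854
```

```bash
sed -i 's/^n,l,st,ce.*/n,l,st,ce=cv2.connectedComponentsWithStats(m); i=1+np.argmax(st[1:,4]); c=ce[i]+[270,140]; print(st[i],c)/' nub.py; python3 nub.py; python3 go.py .49 .282 .23 8.5
```

```text
[0.49044927 0.27681531 0.23060477] 0.006780742516566242
[ 43  46  14  14 141] [319.65248227 192.59574468]
[0.49109893 0.2806917  0.116     ]
[0.49094601 0.2816029  0.12      ]
(array([0.49045334, 0.28238492, 0.12318774]), np.float64(0.0007481601820187396))
t 1.78 pos [0.4904 0.2768 0.2306] F [-0.02 -0.29  0.23] w 0.0853 jaw 7.55
turn [-0.0003 -0.0165 -0.0045] shift [-0.0052  0.0006  0.0002]
```

Request:
send_rows:
  motion:
    - [0,-0.016,-0.0045,-0.005,0.02,0,0]
    - [0,0,0,0,0.035,0,0]
    - [0,0,0,0,0.035,0,0]
    - [0,0,0,0,0.02,0,0]
    - [0,0,0,0,0.0,0,0]

```text
t: 2.2
eef_pos: [0.4912, 0.2863, 0.1217]
tool_rot: [-1.268, 1.089, -1.098]
contact_force: [-0.7, -0.4, -0.4]
grip_width: 0.0855
```

```bash
python3 go.py .4905 .282 .068 8.5
```

```text
t 2.2 pos [0.4912 0.2863 0.1217] F [-0.66 -0.41 -0.44] w 0.0855 jaw 8.84
turn [-0.0106  0.006  -0.0023] shift [ 0.0042  0.0537 -0.002 ]
```

Request:
send_rows:
  motion:
    - [-0.0106,0.006,-0.0023,0.004,0.018,-0.001,0]
    - [0,0,0,0,0.015,0,0]
    - [0,0,0,0,0.01,0,0]
    - [0,0,0,0,0,0,0]
    - [0,0,0,0,0.0,0,0]

```text
t: 2.62
eef_pos: [0.4917, 0.2845, 0.081]
tool_rot: [-1.275, 1.095, -1.098]
contact_force: [1.1, -0.5, 0.3]
grip_width: 0.0852
```

```bash
python3 go.py .4905 .282 .068 8.5
```

```text
t 2.62 pos [0.4917 0.2845 0.081 ] F [ 1.12 -0.45  0.31] w 0.0852 jaw 8.68
turn [-0.0026  0.0031 -0.0006] shift [ 0.0023  0.013  -0.0016]
```

Request:
send_rows:
  motion:
    - [-0.0026,0.003,0,0.0023,0.009,-0.0014,0]
    - [0,0,0,0,0.003,0,0]
    - [0,0,0,0,0,0,0]
    - [0,0,0,0,0.0,0,0]

```text
t: 2.95
eef_pos: [0.4931, 0.2831, 0.0724]
tool_rot: [-1.269, 1.096, -1.1]
contact_force: [0.2, 0.1, -0.1]
grip_width: 0.0852
```

```bash
python3 go.py .4905 .282 .068 8.5
python3 - <<'E'
from h import *
im,K,T=grab("wrist"); cv2.imwrite("pics/w2.png",im)
E
```

```text
t 2.95 pos [0.4931 0.2831 0.0724] F [ 0.24  0.09 -0.07] w 0.0852 jaw 8.52
turn [-0.0063  0.0004 -0.0022] shift [ 0.0007  0.0043 -0.0027]
```

View pics/w2.png

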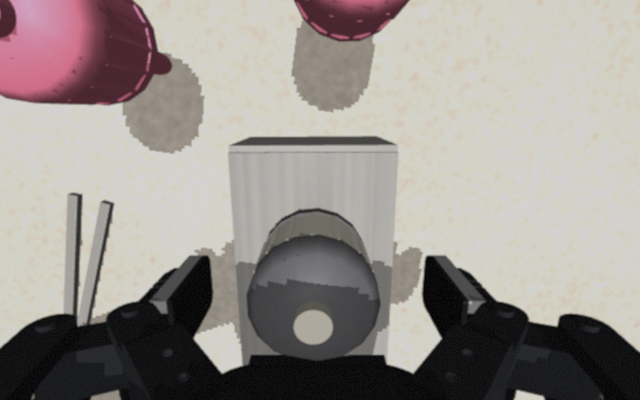

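Request:
send_rows:
  motion:
    - [-0.006,0,-0.002,0.001,0.004,-0.002,0]
    - [0,0,0,0,0,0,0]
    - [0,0,0,0,0,0,0]

```text
t: 3.25
eef_pos: [0.4919, 0.2821, 0.0693]
tool_rot: [-1.274, 1.098, -1.099]
contact_force: [-0.1, 0.2, -0.3]
grip_width: 0.0855
```

```bash
python3 go.py .4905 .282 .068 8.5
```

```text
t 3.25 pos [0.4919 0.2821 0.0693] F [-0.12  0.19 -0.28] w 0.0855 jaw 8.52
turn [-0.002   0.0004 -0.0005] shift [-0.0002  0.0013 -0.0014]
```

Request:
send_rows:
  motion:
    - [-0.002,0,0,0,0,-0.001,0.3]
    - [0,0,0,0,0,0,1]
    - [0,0,0,0,0,0,1]
    - [0,0,0,0,0,0,1]
    - [0,0,0,0,0,0,1]

```text
t: 3.67
eef_pos: [0.4911, 0.282, 0.0698]
tool_rot: [-1.275, 1.099, -1.099]
contact_force: [0.9, 0.1, -0.5]
grip_width: 0.0446
```

Request:
send_rows:
  motion:
    - [0,0,0,0,0,0,1]
    - [0,0,0,0,0,0,1]
    - [0,0,0,0,0,0,1]

```text
t: 3.92
eef_pos: [0.491, 0.282, 0.0697]
tool_rot: [-1.275, 1.099, -1.098]
contact_force: [-0.0, -0.0, 0.0]
grip_width: 0.0453
```

```bash
python3 go.py .4905 .282 .2 8.5
python3 - <<'E'
from h import *
im,K,T=grab("wrist"); cv2.imwrite("pics/w3.png",im)
E
```

```text
t 3.92 pos [0.491  0.282  0.0697] F [-0.01 -0.03  0.05] w 0.0453 jaw 8.52
turn [-0.0002  0.0004 -0.0007] shift [-0.0002 -0.1303 -0.0005]
```

View pics/w3.png

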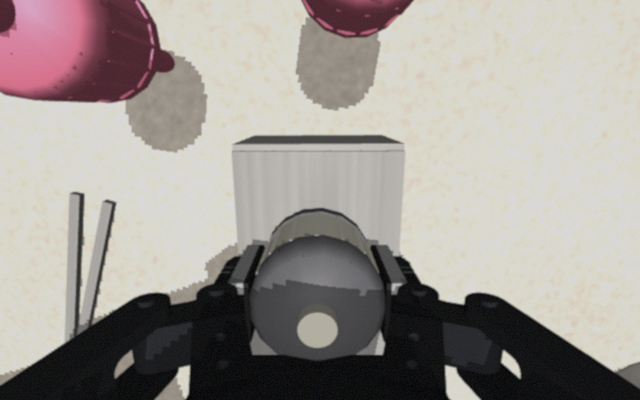

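Request:
send_rows:
  motion:
    - [0,0,0,0,-0.01,0,1]
    - [0,0,0,0,-0.025,0,1]
    - [0,0,0,0,-0.035,0,1]
    - [0,0,0,0,-0.035,0,1]
    - [0,0,0,0,-0.03,0,1]

```text
t: 4.38
eef_pos: [0.4884, 0.2804, 0.2011]
tool_rot: [-1.282, 1.104, -1.097]
contact_force: [0.3, -0.1, -0.2]
grip_width: 0.0449
```

```bash
python3 go.py .559 -.263 .225 8.5
python3 - <<'E'
from h import *
d=viewer.get_image("wrist"); im=d["image"];K=d["K"];T=d["T_tool_cam"]
g=im[290:360,270:370].astype(int).min(2); m=((g>120)).astype(np.uint8)
n,l,st,ce=cv2.connectedComponentsWithStats(m); i=1+np.argmax(st[1:,4]); c=ce[i]+[270,290]; print(st[i],c)
o,dd=ray(K,T,*c)
for yy in (-.0462,-.050,-.053): print(o+dd*(yy-o[1])/dd[1])
cv2.imwrite("pics/w4.png",im); cv2.imwrite("pics/s4.png",viewer.get_image("scene")["image"])
E
```

```text
t 4.38 pos [0.4884 0.2804 0.2011] F [ 0.3  -0.09 -0.17] w 0.0449 jaw 8.48
turn [ 0.0072 -0.0003  0.0013] shift [ 0.5479 -0.0231 -0.0105]
[  27   23   41   35 1121] [316.97591436 329.86708296]
[ 0.00324606 -0.0462     -0.00079664]
[ 0.00060437 -0.05       -0.00079631]
[-0.00148117 -0.053      -0.00079605]
```

View pics/w4.png

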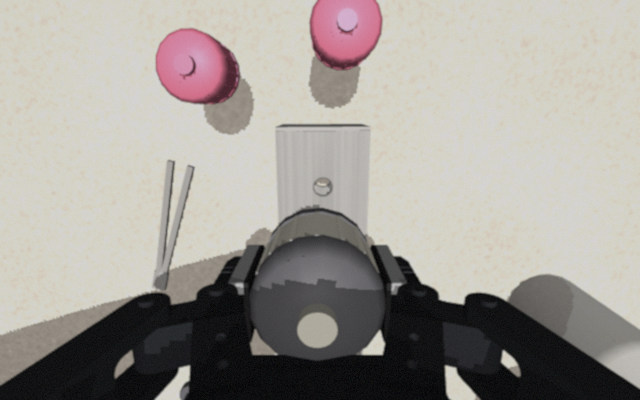

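View pics/s4.png

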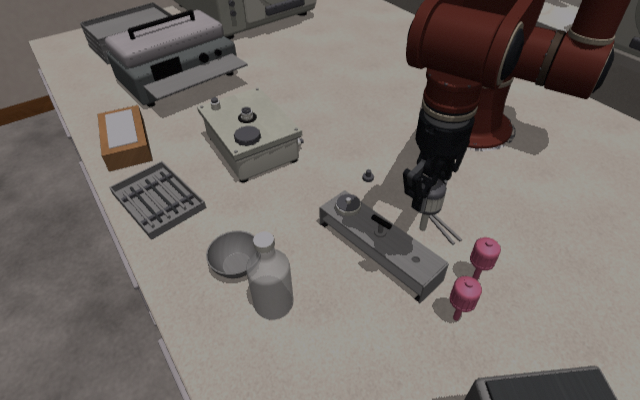

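Request:
send_rows:
  motion:
    - [0,0,0,0.01,-0.02,0,1]
    - [0,0,0,0.025,-0.02,0,1]
    - [0,0,0,0.035,-0.015,-0.001,1]
    - [0,0,0,0.038,-0.01,-0.001,1]
    - [0,0,0,0.038,0,-0.001,1]

```text
t: 4.9
eef_pos: [0.5084, 0.1379, 0.2749]
tool_rot: [-1.276, 1.089, -1.089]
contact_force: [1.1, 0.0, -0.2]
grip_width: 0.0449
```

Request:
send_rows:
  motion:
    - [0,0,0,0.038,0,-0.001,1]
    - [0,0,0,0.038,0,-0.001,1]
    - [0,0,0,0.038,0,-0.001,1]
    - [0,0,0,0.038,0,-0.001,1]
    - [0,0,0,0.038,0,-0.001,1]

```text
t: 5.32
eef_pos: [0.5322, -0.0586, 0.2751]
tool_rot: [-1.276, 1.087, -1.087]
contact_force: [1.0, 0.1, -1.3]
grip_width: 0.045
```

```bash
python3 go.py .559 -.263 .27 8.5
```

```text
t 5.32 pos [ 0.5322 -0.0586  0.2751] F [ 1.    0.11 -1.35] w 0.045 jaw 9.36
turn [-0.0044  0.0151 -0.0032] shift [ 0.2061  0.0044 -0.0068]
```

Request:
send_rows:
  motion:
    - [-0.004,0.015,-0.003,0.038,0.001,-0.0015,1]
    - [0,0,0,0.038,0,-0.0015,1]
    - [0,0,0,0.038,0,-0.0015,1]
    - [0,0,0,0.038,0,-0.0015,1]
    - [0,0,0,0.032,0,-0.001,1]

```text
t: 5.73
eef_pos: [0.5499, -0.2512, 0.2713]
tool_rot: [-1.275, 1.105, -1.097]
contact_force: [-0.5, -0.3, -0.9]
grip_width: 0.045
```

Request:
send_rows:
  motion:
    - [0,0,0,0.01,0,0,1]
    - [0,0,0,0,0,0,1]
    - [0,0,0,0,0,0,1]
    - [0,0,0,0,0,0,1]

```text
t: 6.07
eef_pos: [0.5493, -0.266, 0.2682]
tool_rot: [-1.273, 1.116, -1.099]
contact_force: [-0.6, -0.3, -1.1]
grip_width: 0.0449
```

```bash
python3 go.py .559 -.263 .27 8.5;  python3 - <<'E'
from h import *
im,K,T=grab("wrist"); cv2.imwrite("pics/w5.png",im); print(proj(K,T,np.array([.559,-.263,.126])))
E
```

```text
t 6.07 pos [ 0.5493 -0.266   0.2682] F [-0.59 -0.25 -1.1 ] w 0.0449 jaw 7.91
turn [ 0.0081 -0.0104 -0.0065] shift [-0.0017 -0.0019  0.01  ]
(np.float64(331.39365643254814), np.float64(187.77259295062908))
```

View pics/w5.png

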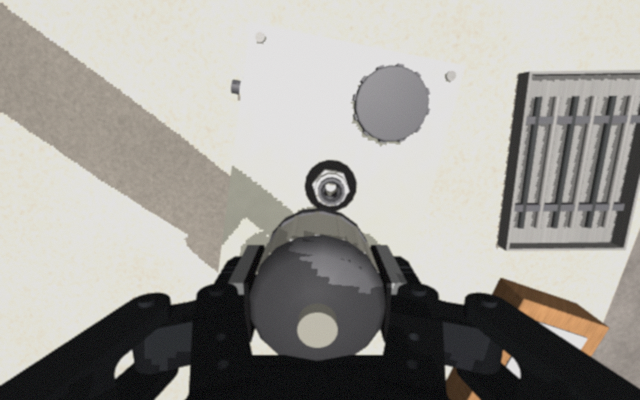

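Mouth ring is at about (331,189), against a prediction of (331,188). I'll level the tool and centre it, then measure against the rack-hole reference.

Request:
send_rows:
  motion:
    - [0.0081,-0.01,-0.0065,-0.0017,0,0.01,1]
    - [0,0,0,0,0,0,1]
    - [0,0,0,0,0,0,1]
    - [0,0,0,0,0,0,1]

```text
t: 6.45
eef_pos: [0.5608, -0.257, 0.2687]
tool_rot: [-1.278, 1.092, -1.094]
contact_force: [0.3, -0.2, -0.8]
grip_width: 0.045
```

```bash
python3 go.py .559 -.263 .27 8.5;  python3 - <<'E'
from h import *
s,T0=tool()
im,K,T=grab("wrist"); cv2.imwrite("pics/w6.png",im); crop(im,280,140,80,80,8,"pics/w6c.png"); print(proj(K,T,np.array([.559,-.263,.126])), np.abs(s["joint_velocities"]).max())
w4=cv2.imread("pics/w4.png"); crop(w4,290,160,70,60,8,"pics/w4c.png")
E
```

```text
t 6.45 pos [ 0.5608 -0.257   0.2687] F [ 0.27 -0.25 -0.75] w 0.045 jaw 8.95
turn [-0.0018  0.0079  0.    ] shift [ 0.0057 -0.0013 -0.0027]
(np.float64(314.43273584173056), np.float64(195.12807146897472)) 0.019880647176588193
```

View pics/w6c.png

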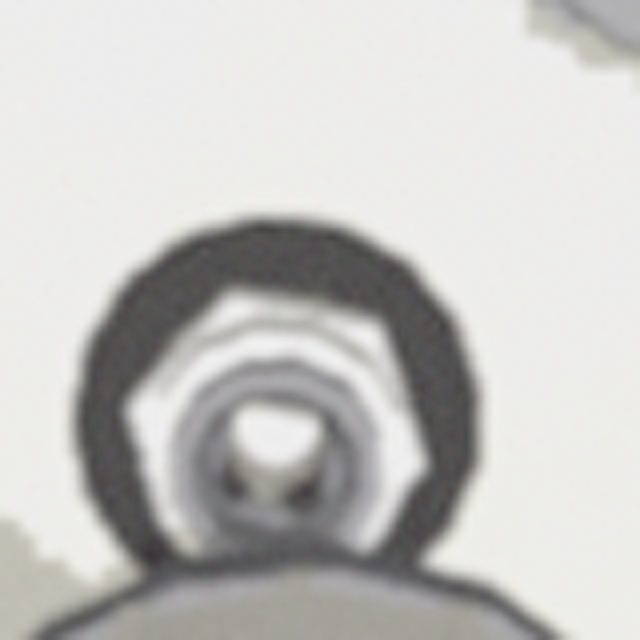

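View pics/w4c.png

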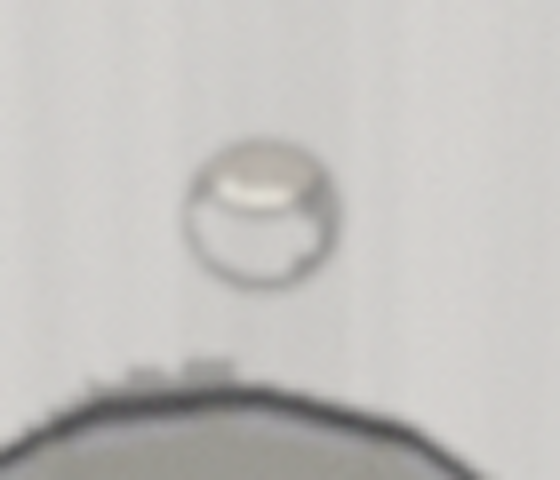

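```bash
python3 - <<'E'
from h import *
d=viewer.get_image("wrist");K=d["K"];Tc=d["T_tool_cam"]
T4=np.eye(4);T4[:3,:3]=R.from_rotvec([-1.282,1.104,-1.097]).as_matrix();T4[:3,3]=[.4884,.2804,.2011]
print("hole",plane(K,T4@Tc,322.75,186.4,.058))
T6=np.eye(4);T6[:3,:3]=R.from_rotvec([-1.278,1.092,-1.094]).as_matrix();T6[:3,3]=[.5608,-.257,.2687]
print("mouth",plane(K,T6@Tc,314.3,197.5,.126))
E
python3 go.py .559 -.264 .27 8.5
```

```text
hole [0.49103132 0.2823694  0.058     ]
mouth [ 0.55919323 -0.26509478  0.126     ]
t 6.55 pos [ 0.5606 -0.2574  0.2688] F [-0.97  0.85 -1.25] w 0.0446 jaw 8.92
turn [-0.0018  0.0073  0.0002] shift [ 0.0062 -0.0012 -0.0026]
```

Request:
send_rows:
  motion:
    - [-0.002,0.007,0,0.007,0.01,-0.0027,1]
    - [0,0,0,0,0.02,0,1]
    - [0,0,0,0,0.02,0,1]
    - [0,0,0,0,0,0,1]
    - [0,0,0,0,0,0,1]

```text
t: 6.97
eef_pos: [0.559, -0.2671, 0.2171]
tool_rot: [-1.276, 1.098, -1.103]
contact_force: [-0.2, -0.4, 0.9]
grip_width: 0.0447
```

```bash
python3 go.py .559 -.265 .195 8.5
```

```text
t 6.97 pos [ 0.559  -0.2671  0.2171] F [-0.21 -0.44  0.89] w 0.0447 jaw 8.42
turn [-0.0012 -0.0014  0.0032] shift [-0.0021  0.0221  0.0003]
```

Request:
send_rows:
  motion:
    - [-0.001,-0.001,0.003,-0.002,0.008,0,1]
    - [0,0,0,0,0.008,0,1]
    - [0,0,0,0,0.003,0,1]
    - [0,0,0,0,0,0,1]
    - [0,0,0,0,0,0,1]

```text
t: 7.38
eef_pos: [0.559, -0.2662, 0.1981]
tool_rot: [-1.275, 1.099, -1.102]
contact_force: [0.1, -0.4, -0.7]
grip_width: 0.0445
```

```bash
python3 go.py .559 -.265 .195 8.5
python3 - <<'E'
from h import *
b,K,T=grab("scene"); crop(b,190,20,130,130,6,"pics/s7.png"); s,T0=tool()
tip=s["eef_pos"]+[0,0,-.0637]; print("tip px",proj(K,T,tip),"mouth px", proj(K,T,np.array([.559,-.265,.126])))
w,_,_=grab("wrist"); cv2.imwrite("pics/w7.png",w)
E
```

```text
t 7.38 pos [ 0.559  -0.2662  0.1981] F [ 0.15 -0.43 -0.71] w 0.0445 jaw 8.41
turn [-0.0015 -0.0015  0.0014] shift [-0.0012  0.0031  0.0002]
tip px (np.float64(244.76555775951226), np.float64(105.33686397626424)) mouth px (np.float64(245.48154693219192), np.float64(108.49185723038278))
```

View pics/s7.png

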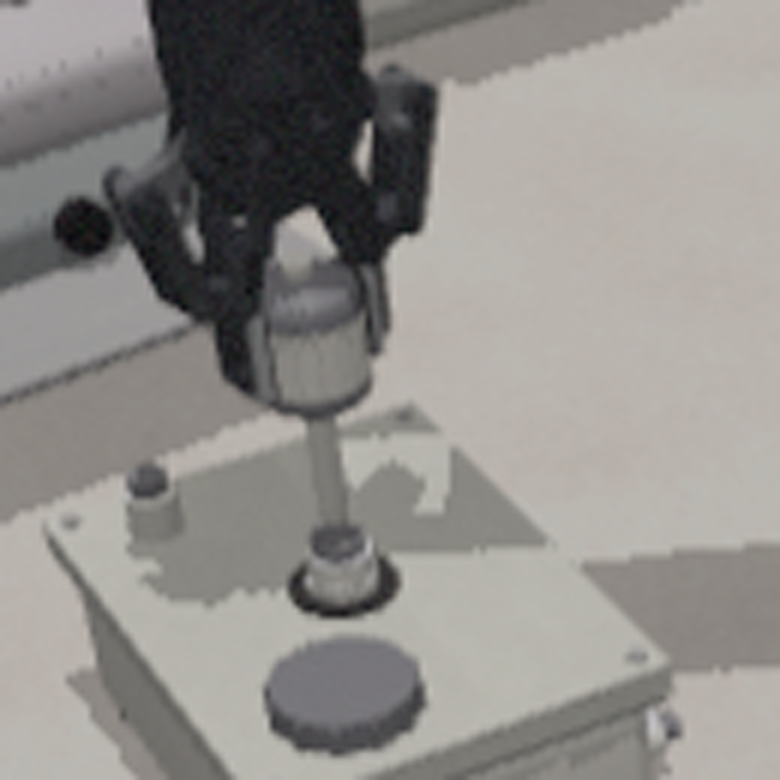

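Request:
send_rows:
  motion:
    - [-0.001,-0.001,0.001,-0.0015,0.003,0,1]
    - [0,0,0,0,0.002,0,1]
    - [0,0,0,0,0.0,0,1]

```text
t: 7.73
eef_pos: [0.5596, -0.265, 0.1946]
tool_rot: [-1.275, 1.096, -1.102]
contact_force: [-0.6, 0.4, -0.9]
grip_width: 0.045
```

```bash
python3 go.py .559 -.265 .19 8.5
```

```text
t 7.73 pos [ 0.5596 -0.265   0.1946] F [-0.65  0.36 -0.94] w 0.045 jaw 8.49
turn [-0.0028 -0.0002  0.0024] shift [-0.0001  0.0046 -0.0006]
```

Request:
send_rows:
  motion:
    - [-0.0028,0,0.0024,0,0.003,-0.0006,1]
    - [0,0,0,0,0.003,0,1]
    - [0,0,0,0,0.002,0,1]
    - [0,0,0,0,0,0,1]

```text
t: 8.07
eef_pos: [0.5591, -0.265, 0.1861]
tool_rot: [-1.276, 1.099, -1.099]
contact_force: [0.0, 0.8, -0.8]
grip_width: 0.0448
```

```bash
python3 go.py .559 -.265 .18 8.5
```

```text
t 8.07 pos [ 0.5591 -0.265   0.1861] F [ 0.01  0.82 -0.76] w 0.0448 jaw 8.5
turn [-0.0001  0.0001  0.0001] shift [-0.0001  0.0061 -0.0001]
```

Request:
send_rows:
  motion:
    - [0,0,0,0,0.0015,0,1]
    - [0,0,0,0,0.0015,0,1]

```text
t: 8.23
eef_pos: [0.5592, -0.2652, 0.183]
tool_rot: [-1.276, 1.099, -1.1]
contact_force: [0.7, -0.1, -0.4]
grip_width: 0.0448
```

Request:
send_rows:
  motion:
    - [0,0,0,0,0.0015,0,1]
    - [0,0,0,0,0.0015,0,1]

```text
t: 8.4
eef_pos: [0.5595, -0.2656, 0.1801]
tool_rot: [-1.276, 1.098, -1.101]
contact_force: [0.6, -0.1, 0.1]
grip_width: 0.0449
```

Request:
send_rows:
  motion:
    - [0,0,0,0,0.0015,0,1]
    - [0,0,0,0,0.0015,0,1]

```text
t: 8.57
eef_pos: [0.5598, -0.266, 0.178]
tool_rot: [-1.276, 1.097, -1.102]
contact_force: [-1.3, -0.3, 4.1]
grip_width: 0.0449
```

```bash
python3 go.py .559 -.265 .17 8.5
```

```text
t 8.57 pos [ 0.5598 -0.266   0.178 ] F [-1.35 -0.34  4.08] w 0.0449 jaw 8.49
turn [-0.0016 -0.0002  0.0026] shift [-0.0011  0.008  -0.0006]
```

Request:
send_rows:
  motion:
    - [-0.0016,0,0.0026,-0.001,0.0015,-0.0006,1]
    - [0,0,0,0,0.0015,0,1]

```text
t: 8.73
eef_pos: [0.5598, -0.266, 0.1772]
tool_rot: [-1.276, 1.097, -1.102]
contact_force: [-2.7, 0.4, 5.2]
grip_width: 0.0451
```

Request:
send_rows:
  motion:
    - [0,0,0,0,0.0015,0,1]
    - [0,0,0,0,0.0015,0,1]

```text
t: 8.9
eef_pos: [0.5599, -0.2661, 0.1764]
tool_rot: [-1.276, 1.096, -1.103]
contact_force: [-2.6, 1.4, 6.5]
grip_width: 0.0445
```

```bash
python3 go.py .559 -.265 .17 8.5
```

```text
t 8.9 pos [ 0.5599 -0.2661  0.1764] F [-2.62  1.43  6.49] w 0.0445 jaw 8.49
turn [-0.0021 -0.0002  0.003 ] shift [-0.0013  0.0064 -0.0008]
```

Request:
send_rows:
  motion:
    - [-0.002,0,0.003,-0.0015,0.002,-0.0012,1]
    - [-0.001,0,0.001,-0.001,0.002,-0.001,1]

```text
t: 9.07
eef_pos: [0.5596, -0.2656, 0.1762]
tool_rot: [-1.275, 1.094, -1.105]
contact_force: [-0.3, -0.9, 6.8]
grip_width: 0.0446
```

```bash
python3 go.py .559 -.265 .17 8.5
```

```text
t 9.07 pos [ 0.5596 -0.2656  0.1762] F [-0.31 -0.95  6.79] w 0.0446 jaw 8.48
turn [-0.0049 -0.0003  0.0046] shift [-0.0007  0.0062 -0.0005]
```

Request:
send_rows:
  motion:
    - [-0.006,0,0.006,-0.0005,0.003,-0.0004,1]
    - [-0.004,0,0.004,0,0.003,0,1]

```text
t: 9.23
eef_pos: [0.5604, -0.2662, 0.174]
tool_rot: [-1.276, 1.101, -1.097]
contact_force: [-2.2, -0.2, 5.3]
grip_width: 0.0449
```

```bash
python3 go.py .559 -.265 .17 8.5
```

```text
t 9.23 pos [ 0.5604 -0.2662  0.174 ] F [-2.17 -0.25  5.32] w 0.0449 jaw 8.49
turn [ 0.0016 -0.0002 -0.0016] shift [-0.0014  0.004  -0.0012]
```

Request:
send_rows:
  motion:
    - [0,0,0,-0.001,0.0025,-0.0015,1]
    - [0,0,0,-0.0005,0.0025,-0.0008,1]

```text
t: 9.4
eef_pos: [0.5596, -0.266, 0.1715]
tool_rot: [-1.274, 1.097, -1.102]
contact_force: [-1.8, 1.2, 6.6]
grip_width: 0.045
```

Request:
send_rows:
  motion:
    - [0,0,0,-0.0005,0.0025,-0.0005,1]
    - [0,0,0,-0.0005,0.0025,-0.0005,1]

```text
t: 9.57
eef_pos: [0.5596, -0.2659, 0.1697]
tool_rot: [-1.274, 1.093, -1.106]
contact_force: [-2.4, -0.2, 10.4]
grip_width: 0.0448
```

```bash
python3 go.py .559 -.265 .17 8.5
```

```text
t 9.57 pos [ 0.5596 -0.2659  0.1697] F [-2.44 -0.15 10.38] w 0.0448 jaw 8.49
turn [-0.0064 -0.0002  0.0047] shift [-0.001  -0.0003 -0.0004]
```

Request:
send_rows:
  motion:
    - [-0.007,0,0.005,-0.0005,0.003,-0.0015,1]
    - [-0.004,0,0.003,0,0.003,-0.0005,1]

```text
t: 9.73
eef_pos: [0.5598, -0.2663, 0.1687]
tool_rot: [-1.274, 1.098, -1.1]
contact_force: [-3.7, 2.8, 12.8]
grip_width: 0.0448
```

Request:
send_rows:
  motion:
    - [-0.003,0,0.002,-0.0005,0.003,-0.001,1]
    - [-0.002,0,0.002,0,0.003,-0.0005,1]

```text
t: 9.9
eef_pos: [0.56, -0.2665, 0.1681]
tool_rot: [-1.274, 1.098, -1.099]
contact_force: [-3.8, 1.5, 12.1]
grip_width: 0.0448
```

```bash
python3 go.py .559 -.265 .16 8.5
```

```text
t 9.9 pos [ 0.56   -0.2665  0.1681] F [-3.84  1.47 12.13] w 0.0448 jaw 8.5
turn [-0.0018  0.0001 -0.001 ] shift [-0.0017  0.0081 -0.0008]
```

Request:
send_rows:
  motion:
    - [-0.002,0,0,-0.002,0.0035,-0.002,1]
    - [-0.002,0,0.001,-0.001,0.0035,-0.001,1]

```text
t: 10.07
eef_pos: [0.5597, -0.2658, 0.1672]
tool_rot: [-1.274, 1.092, -1.105]
contact_force: [-3.2, 0.6, 10.4]
grip_width: 0.0446
```

```bash
python3 go.py .559 -.265 .16 8.5
```

```text
t 10.07 pos [ 0.5597 -0.2658  0.1672] F [-3.18  0.61 10.42] w 0.0446 jaw 8.51
turn [-0.006   0.0001  0.005 ] shift [-0.001   0.0072 -0.0006]
```

Request:
send_rows:
  motion:
    - [-0.007,0,0.006,-0.001,0.0035,-0.0015,1]
    - [-0.005,0,0.004,-0.0005,0.0035,-0.001,1]

```text
t: 10.23
eef_pos: [0.5597, -0.2661, 0.1655]
tool_rot: [-1.275, 1.097, -1.101]
contact_force: [-2.0, 0.5, 9.1]
grip_width: 0.0451
```

Request:
send_rows:
  motion:
    - [-0.002,0,0.001,-0.0005,0.0035,-0.0015,1]
    - [-0.002,0,0.001,-0.0005,0.0035,-0.001,1]

```text
t: 10.4
eef_pos: [0.5597, -0.2662, 0.1636]
tool_rot: [-1.274, 1.094, -1.103]
contact_force: [-0.7, 1.5, 9.5]
grip_width: 0.0451
```

```bash
python3 go.py .559 -.265 .16 8.5
```

```text
t 10.4 pos [ 0.5597 -0.2662  0.1636] F [-0.74  1.55  9.5 ] w 0.0451 jaw 8.52
turn [-0.0051  0.0004  0.0028] shift [-0.0013  0.0036 -0.0006]
```

Request:
send_rows:
  motion:
    - [-0.005,0,0.003,-0.001,0.003,-0.001,1]
    - [-0.003,0,0.002,-0.0005,0.003,-0.0005,1]

```text
t: 10.57
eef_pos: [0.5599, -0.2661, 0.1619]
tool_rot: [-1.276, 1.096, -1.102]
contact_force: [-2.9, 0.8, 10.6]
grip_width: 0.045
```

Request:
send_rows:
  motion:
    - [-0.003,0,0.002,-0.0005,0.003,-0.001,1]
    - [-0.003,0,0.002,-0.0005,0.003,-0.0005,1]

```text
t: 10.73
eef_pos: [0.5601, -0.2662, 0.1606]
tool_rot: [-1.276, 1.097, -1.101]
contact_force: [-3.8, 0.6, 12.1]
grip_width: 0.0448
```

Request:
send_rows:
  motion:
    - [-0.003,0,0.002,-0.0005,0.003,-0.001,1]
    - [-0.003,0,0.002,-0.0005,0.003,-0.0005,1]

```text
t: 10.9
eef_pos: [0.5602, -0.2663, 0.1604]
tool_rot: [-1.277, 1.098, -1.1]
contact_force: [-4.3, 0.9, 12.5]
grip_width: 0.0447
```

```bash
python3 go.py .559 -.265 .16 8.5
```

```text
t 10.9 pos [ 0.5602 -0.2663  0.1604] F [-4.32  0.91 12.51] w 0.0447 jaw 8.55
turn [0.0004 0.0008 0.0016] shift [-0.0014  0.0004 -0.001 ]
```

Request:
send_rows:
  motion:
    - [-0.002,0,0.002,-0.001,0.0035,-0.0025,1]
    - [-0.003,0,0.003,-0.001,0.0035,-0.0015,1]

```text
t: 11.07
eef_pos: [0.5598, -0.2662, 0.1605]
tool_rot: [-1.274, 1.094, -1.103]
contact_force: [-1.5, 0.8, 12.3]
grip_width: 0.045
```

Request:
send_rows:
  motion:
    - [-0.003,0,0.003,-0.0005,0.004,-0.0015,1]
    - [-0.003,0,0.003,-0.0005,0.004,-0.001,1]

```text
t: 11.23
eef_pos: [0.5599, -0.2665, 0.1598]
tool_rot: [-1.272, 1.093, -1.102]
contact_force: [-3.0, 1.6, 14.7]
grip_width: 0.0449
```

```bash
python3 go.py .559 -.265 .16 8.5
```

```text
t 11.23 pos [ 0.5599 -0.2665  0.1598] F [-2.97  1.57 14.73] w 0.0449 jaw 8.58
turn [-0.0061  0.0014  0.0011] shift [-0.0016 -0.0002 -0.0006]
```

Request:
send_rows:
  motion:
    - [-0.006,0,0.002,-0.001,0.0045,-0.001,1]
    - [-0.003,0,0.001,-0.001,0.0045,-0.001,1]

```text
t: 11.4
eef_pos: [0.5601, -0.2663, 0.1591]
tool_rot: [-1.276, 1.094, -1.102]
contact_force: [-4.2, 1.0, 17.0]
grip_width: 0.0447
```

Request:
send_rows:
  motion:
    - [-0.003,0,0.002,-0.0005,0.0047,-0.001,1]
    - [-0.003,0,0.001,-0.0005,0.0047,-0.001,1]

```text
t: 11.57
eef_pos: [0.5602, -0.2665, 0.1587]
tool_rot: [-1.278, 1.094, -1.102]
contact_force: [-5.3, 3.9, 18.9]
grip_width: 0.0448
```

```bash
python3 go.py .559 -.265 .16 8.5
```

```text
t 11.57 pos [ 0.5602 -0.2665  0.1587] F [-5.33  3.85 18.91] w 0.0448 jaw 8.6
turn [-0.0025  0.0018  0.0044] shift [-0.0016 -0.0013 -0.0009]
```

Request:
send_rows:
  motion:
    - [-0.002,0,0.003,-0.001,0.004,-0.002,1]
    - [-0.002,0,0.002,-0.001,0.004,-0.002,1]

```text
t: 11.73
eef_pos: [0.5596, -0.2663, 0.1598]
tool_rot: [-1.273, 1.089, -1.105]
contact_force: [-1.5, 1.6, 13.5]
grip_width: 0.0445
```

Request:
send_rows:
  motion:
    - [-0.002,0,0.003,-0.001,0.0043,-0.001,1]
    - [-0.002,0,0.002,-0.001,0.0043,-0.001,1]

```text
t: 11.9
eef_pos: [0.5597, -0.2662, 0.1592]
tool_rot: [-1.273, 1.087, -1.106]
contact_force: [-4.9, 0.5, 15.7]
grip_width: 0.0447
```

```bash
python3 go.py .559 -.265 .16 8.5
python3 - <<'E'
from h import *
b,K,T=grab("scene"); crop(b,190,20,130,130,6,"pics/s8.png"); s=r.get_state(); print(s["contact_force"],s["eef_pos"])
E
```

```text
t 11.9 pos [ 0.5597 -0.2662  0.1592] F [-4.86  0.5  15.67] w 0.0447 jaw 8.64
turn [-0.01    0.0024  0.0061] shift [-0.0013 -0.0008 -0.0005]
[-4.84320036  0.75322735 15.62079286] [ 0.55964596 -0.26618105  0.15924675]
```

View pics/s8.png

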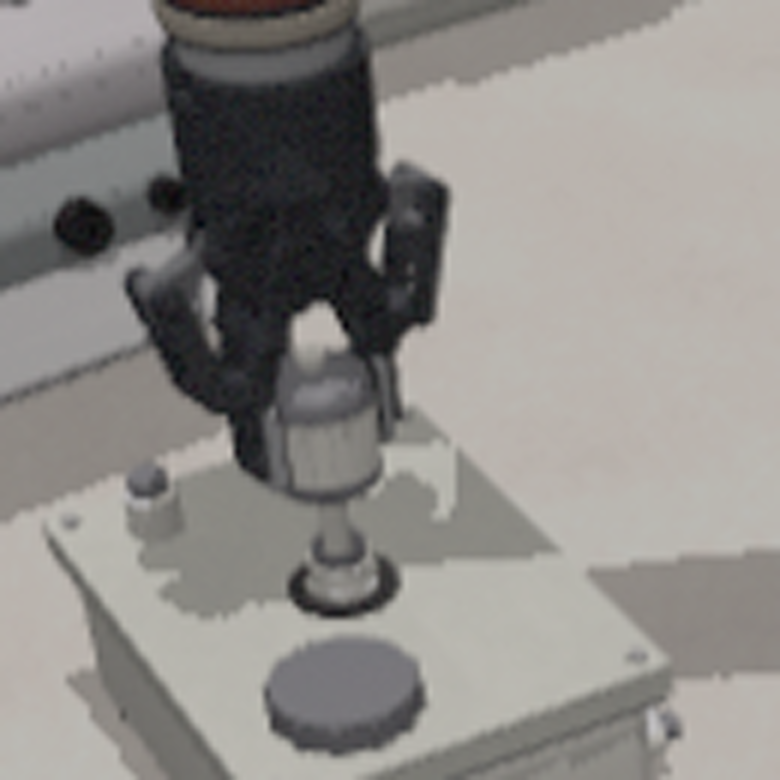

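Request:
send_rows:
  motion:
    - [-0.006,0,0.004,-0.0005,0.0043,-0.002,1]
    - [-0.005,0,0.003,-0.0005,0.0043,-0.0015,1]
    - [-0.003,0,0.003,-0.0005,0.0043,-0.0015,1]

```text
t: 12.2
eef_pos: [0.5597, -0.2665, 0.1592]
tool_rot: [-1.271, 1.089, -1.103]
contact_force: [-3.0, 2.4, 15.7]
grip_width: 0.0447
```

Request:
send_rows:
  motion:
    - [-0.002,0,0.002,-0.0005,0.0044,-0.0015,1]
    - [-0.002,0,0.002,-0.0005,0.0044,-0.0015,1]

```text
t: 12.37
eef_pos: [0.5595, -0.2666, 0.1591]
tool_rot: [-1.268, 1.087, -1.104]
contact_force: [-3.3, 2.3, 16.5]
grip_width: 0.0452
```

```bash
python3 go.py .559 -.265 .16 8.5
```

```text
t 12.37 pos [ 0.5595 -0.2666  0.1591] F [-3.31  2.28 16.48] w 0.0452 jaw 8.68
turn [-0.013   0.0031  0.0022] shift [-0.0017 -0.0009 -0.0003]
```

Request:
send_rows:
  motion:
    - [-0.01,0,0.002,-0.001,0.001,-0.0003,1]
    - [-0.003,0,0.001,-0.0005,0,0,1]
    - [0,0,0,0,0,0,1]

```text
t: 12.62
eef_pos: [0.5599, -0.2659, 0.1621]
tool_rot: [-1.277, 1.093, -1.1]
contact_force: [0.7, -1.6, -0.6]
grip_width: 0.0448
```

```bash
python3 go.py .559 -.265 .16 8.5
```

```text
t 12.62 pos [ 0.5599 -0.2659  0.1621] F [ 0.68 -1.57 -0.63] w 0.0448 jaw 8.69
turn [-0.0029  0.0033  0.0031] shift [-0.0011  0.0021 -0.0007]
```

Request:
send_rows:
  motion:
    - [0,0,0,0,-0.001,0,1]
    - [0,0,0,0,-0.001,0,1]

```text
t: 12.78
eef_pos: [0.5598, -0.2658, 0.1624]
tool_rot: [-1.276, 1.093, -1.101]
contact_force: [1.0, -1.8, -0.9]
grip_width: 0.0448
```

```bash
python3 go.py .559 -.265 .16 8.5
```

```text
t 12.78 pos [ 0.5598 -0.2658  0.1624] F [ 1.04 -1.84 -0.93] w 0.0448 jaw 8.68
turn [-0.0035  0.0031  0.003 ] shift [-0.001   0.0023 -0.0007]
```

Request:
send_rows:
  motion:
    - [0,0,0,0,-0.002,0,1]
    - [0,0,0,0,-0.002,0,1]

```text
t: 12.95
eef_pos: [0.5595, -0.2657, 0.1636]
tool_rot: [-1.276, 1.094, -1.1]
contact_force: [2.6, -3.2, -5.8]
grip_width: 0.0447
```

Request:
send_rows:
  motion:
    - [0,0,0,0,-0.0018,0,1]
    - [0,0,0,0,-0.0018,0,1]

```text
t: 13.12
eef_pos: [0.5595, -0.2655, 0.1645]
tool_rot: [-1.275, 1.094, -1.1]
contact_force: [5.9, -3.9, -9.1]
grip_width: 0.0448
```

Request:
send_rows:
  motion:
    - [0,0,0,0,0.0005,0,1]
    - [0,0,0,0,0,0,1]
    - [-0.002,0,0.002,0,0,0,1]

```text
t: 13.37
eef_pos: [0.5597, -0.2656, 0.1634]
tool_rot: [-1.275, 1.096, -1.098]
contact_force: [3.1, -2.3, -2.6]
grip_width: 0.0448
```

```bash
python3 go.py .559 -.265 .162 8.5
```

```text
t 13.37 pos [ 0.5597 -0.2656  0.1634] F [ 3.11 -2.29 -2.55] w 0.0448 jaw 8.65
turn [-0.0019  0.0027 -0.0003] shift [-0.0007  0.0014 -0.0006]
```

Request:
send_rows:
  motion:
    - [-0.002,0,0,-0.0007,0.0025,-0.0006,1]
    - [0,0,0,0,0.0025,0,1]

```text
t: 13.53
eef_pos: [0.5599, -0.2658, 0.1614]
tool_rot: [-1.277, 1.095, -1.099]
contact_force: [-2.2, -0.1, 6.7]
grip_width: 0.0449
```

Request:
send_rows:
  motion:
    - [0,0,0,-0.0007,0.0035,-0.001,1]
    - [-0.003,0,0.003,-0.0005,0.0035,-0.001,1]

```text
t: 13.7
eef_pos: [0.5597, -0.2659, 0.1607]
tool_rot: [-1.276, 1.094, -1.1]
contact_force: [-1.3, -0.2, 10.4]
grip_width: 0.0449
```

```bash
python3 go.py .559 -.265 .162 8.5
```

```text
t 13.7 pos [ 0.5597 -0.2659  0.1607] F [-1.31 -0.21 10.37] w 0.0449 jaw 8.67
turn [-0.003   0.003   0.0023] shift [-0.0009 -0.0014 -0.0005]
```

Request:
send_rows:
  motion:
    - [-0.003,0,0.002,-0.0007,0.004,-0.001,1]
    - [-0.002,0,0.001,-0.0005,0.004,-0.001,1]

```text
t: 13.87
eef_pos: [0.5597, -0.2659, 0.1604]
tool_rot: [-1.277, 1.093, -1.1]
contact_force: [-2.1, 0.6, 11.4]
grip_width: 0.0448
```

Request:
send_rows:
  motion:
    - [-0.003,0,0.002,-0.0007,0.0042,-0.001,1]
    - [-0.002,0,0.001,-0.0005,0.0042,-0.001,1]

```text
t: 14.03
eef_pos: [0.5597, -0.2659, 0.1603]
tool_rot: [-1.277, 1.093, -1.1]
contact_force: [-1.0, 0.9, 11.9]
grip_width: 0.0448
```

```bash
python3 go.py .559 -.265 .162 8.5
```

```text
t 14.03 pos [ 0.5597 -0.2659  0.1603] F [-1.04  0.9  11.94] w 0.0448 jaw 8.71
turn [-0.0028  0.0037  0.0036] shift [-0.001  -0.0017 -0.0006]
```

Request:
send_rows:
  motion:
    - [-0.003,0,0.003,-0.0007,0.005,-0.001,1]
    - [-0.002,0,0.002,-0.0005,0.005,-0.001,1]

```text
t: 14.2
eef_pos: [0.5599, -0.266, 0.1596]
tool_rot: [-1.277, 1.093, -1.099]
contact_force: [-3.9, 1.1, 14.8]
grip_width: 0.0451
```

Request:
send_rows:
  motion:
    - [-0.003,0,0.003,-0.0007,0.0052,-0.001,1]
    - [-0.002,0,0.002,-0.0005,0.0052,-0.001,1]

```text
t: 14.37
eef_pos: [0.5599, -0.2662, 0.1593]
tool_rot: [-1.276, 1.093, -1.098]
contact_force: [-3.5, 2.5, 16.4]
grip_width: 0.045
```

Request:
send_rows:
  motion:
    - [-0.003,0,0.002,-0.0005,0.002,0,1]
    - [-0.002,0,0.002,-0.0003,0.001,0,1]
    - [0,0,0,0,0.0005,0,1]

```text
t: 14.62
eef_pos: [0.56, -0.2658, 0.1626]
tool_rot: [-1.279, 1.098, -1.094]
contact_force: [0.9, -1.4, -1.8]
grip_width: 0.0448
```

```bash
python3 go.py .559 -.265 .162 8.5
```

```text
t 14.62 pos [ 0.56   -0.2658  0.1626] F [ 0.87 -1.43 -1.77] w 0.0448 jaw 8.77
turn [ 0.0022  0.0048 -0.0008] shift [-0.0009  0.0006 -0.0009]
```

Request:
send_rows:
  motion:
    - [0,0,0,-0.0003,0.0012,-0.0003,1]
    - [0,0,0,0,0.0012,0,1]

```text
t: 14.78
eef_pos: [0.56, -0.2658, 0.1612]
tool_rot: [-1.279, 1.096, -1.095]
contact_force: [-1.8, -0.5, 5.9]
grip_width: 0.0449
```

Request:
send_rows:
  motion:
    - [0,0,0,0,0.0005,0,0.4]
    - [0,0,0,0,0,0,0]
    - [0,0,0,0,0,0,0]
    - [0,0,0,0,0,0,0]
    - [0,0,0,0,0,0,0]

```text
t: 15.2
eef_pos: [0.5577, -0.2632, 0.1567]
tool_rot: [-1.278, 1.104, -1.087]
contact_force: [-0.2, 1.0, 1.1]
grip_width: 0.0854
```

Request:
send_rows:
  motion:
    - [0,0,0,0,0,0,0]
    - [0,0,0,0,0,0,0]

```text
t: 15.37
eef_pos: [0.5572, -0.2627, 0.1557]
tool_rot: [-1.278, 1.106, -1.085]
contact_force: [-0.4, -0.4, 0.8]
grip_width: 0.0852
```

```bash
python3 go.py .559 -.265 .26 8.5
python3 - <<'E'
from h import *
w,_,_=grab("wrist"); cv2.imwrite("pics/w9.png",w)
E
```

```text
t 15.37 pos [ 0.5572 -0.2627  0.1557] F [-0.4  -0.39  0.79] w 0.0852 jaw 8.8
turn [ 0.0085  0.0052 -0.0091] shift [ 0.0016 -0.1043  0.0006]
```

View pics/w9.png

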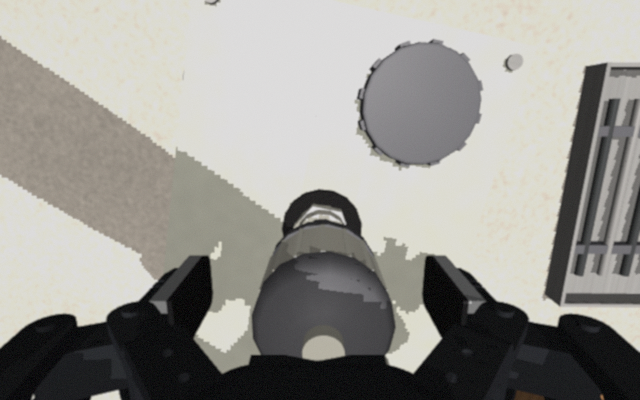

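Request:
send_rows:
  motion:
    - [0.004,0.002,-0.004,0.001,-0.01,0.0005,0]
    - [0,0,0,0,-0.02,0,0]
    - [0,0,0,0,-0.03,0,0]
    - [0,0,0,0,-0.035,0,0]
    - [0,0,0,0,-0.035,0,0]

```text
t: 15.83
eef_pos: [0.5541, -0.2616, 0.2799]
tool_rot: [-1.28, 1.121, -1.075]
contact_force: [0.0, -0.3, 0.0]
grip_width: 0.0853
```

Request:
send_rows:
  motion:
    - [0,0,0,-0.03,-0.02,0,0]
    - [0,0,0,-0.035,0,0,0]
    - [0,0,0,-0.035,0,0,0]
    - [0,0,0,0,0,0,0]
    - [0,0,0,0,0,0,0]

```text
t: 16.25
eef_pos: [0.5433, -0.1633, 0.3217]
tool_rot: [-1.271, 1.099, -1.1]
contact_force: [-0.1, -1.1, -0.0]
grip_width: 0.085
```

Run:
```python
from h import *
b,Kb,Tb=grab("scene"); a,Ka,Ta=grab("top"); s=r.get_state(); print(s["t"],s["eef_pos"],s["contact_force"],np.abs(s["joint_velocities"]).max())
crop(b,190,20,130,130,6,"pics/s10.png"); cv2.imwrite("pics/s10f.png",b); cv2.imwrite("pics/t10.png",a)
for n,z in(("bottom",.126-.003+0),("nubtop",0)): pass
for d in(.026,.030,.035): print(d,proj(Kb,Tb,np.array([.559,-.265,.126+.052-d])),proj(Kb,Tb,np.array([.559,-.265,.126+.052-d+.063])))
```

```text
16.35 [ 0.54342753 -0.16411991  0.32119015] [-0.08699442 -0.41947961 -0.62597667] 0.025340177028836106
0.026 (np.float64(244.07347652500846), np.float64(99.46757834583086)) (np.float64(240.45602892853321), np.float64(76.28347065185233))
0.03 (np.float64(244.29318931430598), np.float64(100.87571069135002)) (np.float64(240.6948578725095), np.float64(77.81411783053714))
0.035 (np.float64(244.56623461799273), np.float64(102.62564944158278)) (np.float64(240.99158600257945), np.float64(79.71583906903635))
```

View pics/s10.png

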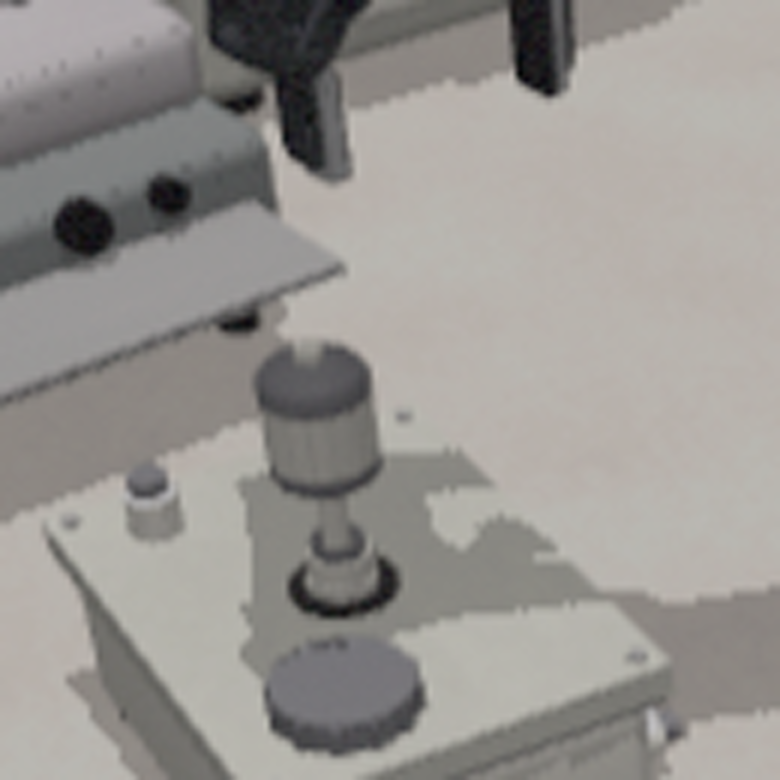

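View pics/t10.png

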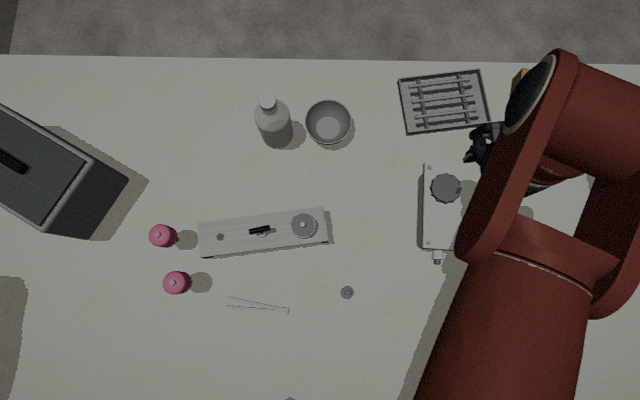

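```bash
python3 -c "
from bench import r
print(r.sign_off()); print(r.get_state()['t'])"
```

```text
the job is handed in; nothing more can be done
None
the job is handed in; nothing more can be done
```

The filter is fitted and the job was handed in at about 16.4 s. Two results are less certain than the rest: the peak push came close to the rubber's limit, and the tug ran a little over a light one.

I took the filter from the rack place on the +y side, lined the tube up with the socket and pushed it in past the jaws and the seal until it stalled. I then tugged it up, re-seated it, let go and backed off.

**Checks that agreed**
- **Depth:** pressing at about 16.5 N gave the same tool height before and after the tug (159.1 and 159.3 mm). Only springy give was left at that force, so I take the tube to be hard on its stop. It sits about 28 mm below the mouth.
- **Scene picture:** the filter stands upright, and its height there also gives about 28 mm.
- **Surroundings:** the disc, stopper, cap, tweezers, bottle, dish and pink look-alikes have not visibly moved. The arm hides part of the tank in the top view.

**Less certain**
- **Peak push:** one reading was 18.9 N, or roughly 19.6 N once the filter's weight is counted, which is close to the 20 N limit. The tool sank about 3.5 mm at that point. I put part of that down to give in the grip, leaving about 3.25 mm at the socket against its 3.3 mm limit.
- **Tug:** it ended at about 8.4 N net (9.1 N read), slightly above the 4 to 8 N range but under 10 N. The tool then rested about 1 mm higher than before, so I pressed again to 16.4 N before letting go. I did not find out what caused the shift.

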